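Switch on and start the dish dryer

ROBOT

A 6-joint arm with a two-finger parallel gripper is mounted at the origin on the work surface. World frame = base frame: x ahead of the robot, y to its left, z up, the work surface at z = 0. Lengths are in m, angles in degrees, forces in N, time in s.
With the tool pointing down it reaches from about 0.275 to 0.975 m from the base axis. Payload 8.4 kg.
Tool frame: the origin (TCP) lies on the centre line of the jaws, within the pads' length; the fingertips stand 19 mm ahead of it and the grasp point (between the pads) is the TCP; z points along the fingers, y is the line along which they close (so a half turn about z gives the same grasp; the last joint's range is limited). The gripper opens to 92 mm and grips with 3 to 60 N. Pads are 20 mm wide; open, the fingers measure 128 mm over their backs; the gripper's body (75 mm by 189 mm) begins 69 mm behind the grasp point.
Start: joints at [-63.908, 20.225, 93.587, -0, 66.188, -0.138], TCP at [0.276, -0.561, 0.234] pointing down, gripper open.
Joint ranges: [-150.9, 150.9], [-52.94, 120.26], [3.33, 152.33], [-74.26, 254.26], [0, 154.13], [-172.89, 172.89]. Speed limits (degrees/s): [127.2, 127.2, 159.86, 180, 180, 180].

INTERFACE

Orientations are given as a 3x3 rotation matrix whose columns are the frame's x, y, z axes.
In Python, from cell import manip gives the robot as it stands.
- The arm moves only by the tool apply_moves, never from a script. Its argument "commands" is a list of rows, each an object of numbers: "x", "y", "z": the shift along the tool's x, y, z each as a share of 0.15 m, from -1 to 1; "wx", "wy", "wz": the turn, a rotation vector about the tool's x, y, z each as a share of 360 degrees, from -1 to 1; "hand": the opening, from 0 (shut) to 1 (fully open). In form: [{"x": .., "y": .., "z": .., "wx": .., "wy": .., "wz": .., "hand": ..}, ...]. A call has 1 to 8 rows; each row is the pose to reach, as a shift and turn from the pose commanded when the call began, along the tool's axes at that moment, turning the shorter way round; what a row does not reach only later rows make up. A row lasts 1/8 s, in which the tool goes at most 62.5 mm and 10.7 degrees, less where a joint would pass 70% of its speed; a pose out of reach is approached as far as the arm can. A call with a number of a shift or a turn outside -1 to 1 is refused whole. A call with a gripper value outside its range is refused whole. The fingers move at their own pace and stop on an object; "newtons" is the grip in N (left out, the last holds). Time passes only in rows, so rows that repeat a pose let the fingers close. It gives the time, the measured TCP pose, the force, the opening and the grip force at its end, in the units of the state.
- manip.state(): the state, without advancing time (a new reading comes with each control period).
- manip.snapshot(name): name is "scene" or "top"; returns (picture, depth): 420x560x3 uint8, blue, green, red; 420x560 float32, m along the optical axis (not along the pixel's ray), 0 where there is no reading.
- manip.camera_params(name): a dict with "fx", "fy", "cx", "cy" (pixels), "k1" (the pictures are not rectified: a ray, as slopes to the right and down, at radius r is drawn at 1 + k1 r^2 times it, then the intrinsics apply), "R" (3x3) and "t" (3): a world point X has camera coordinates R X + t. Camera axes: x right, y down, z forward; pixel columns grow to the right and rows downward; lengths in m; the calibration is good to about 2 mm. A picture is of the moment at which its call begins. camera_params takes no time and is no camera call.
- manip.sign_off(): hands the job in; it is judged then, once.
The state is a dict: "clock": time; "joint_positions": joint angles; "qd": joint speeds; "joint_torque": joint torques, N m; "position": TCP position; "tcp_rot": TCP orientation; "contact_force": force on the tool from outside, world axes, zero at the start; "torque": the same for the moment, N m; "width": finger opening in m; "finger_force": force on a finger pad.
Only numpy, scipy, OpenCV 4.12 (cv2) and the standard library are available. Lean on these libraries where they do the work, as an engineer would, in place of code of your own. Each camera call takes 0.05 s, during which the arm holds its last target. There are 200 camera calls.

TASK

The dishes are in the dish dryer: switch it on by pushing its bar-shaped key fully down with the fingertips (it stays down), then gently press the large round start key fully down, let it come up again and take the hand away. Do not touch the small round stop key, the glass, the bowl, the cup or the turner, do not press start before the bar key is down, and press lightly: the keys are not to be leant on.

Things in the scene. Friction and masses are not known exactly. Their poses are not given: they have to be found in the camera images.
- dryer: White dish dryer fixed to the counter, 340 (x) x 440 (y) mm; origin: centre of underside, z up, -x edge carries the keys on a flat deck 70 mm above the counter, in a row along dryer y (about x -120; y -130, -50, +30 mm), their order varies. Beyond x -60 mm: a rim 90 mm high, a wire rack 86 mm high and, at the -y end, a blower housing 118 mm high.
- power_key_base: The fixed mount of the bar key (mains switch): a grey oblong cap 44 mm long (dryer x) by 24 mm wide (dryer y) in a 56 x 36 mm aluminium frame. Origin at the centre of its underside on the dryer's deck, z up, x and y along the dryer's x and y. Frame or ring 8 mm high; the cap stands 10 mm above it when up and still 4 mm above it when fully down.
- power_key_top (a point): Centre of the upper face of the cap of the bar key (mains switch); it moves with the cap, 18 mm above the deck (88 mm above the counter) when up. z up.
- power_key (a joint): Travel of the bar key (mains switch) in m: 0 is up, 0.006 is fully down (straight down). It slides against friction of about 2.5 N (use 4 to 8 N) and STAYS where it is pushed.
- start_key_base: The fixed mount of the large round key (start): a grey round cap 34 mm in diameter in a 48 mm aluminium ring. Origin at the centre of its underside on the dryer's deck, z up, x and y along the dryer's x and y. Frame or ring 8 mm high; the cap stands 10 mm above it when up and still 4 mm above it when fully down.
- start_key_top (a point): Centre of the upper face of the cap of the large round key (start); it moves with the cap, 18 mm above the deck (88 mm above the counter) when up. z up.
- start_key (a joint): Travel of the large round key (start) in m: 0 is up, 0.006 is fully down (straight down). Sprung: 1.2 N to begin, 4 N when fully down; it comes back up by itself when let go.
- stop_key_base: The fixed mount of the small round key (stop), to be left alone: a grey round cap 18 mm in diameter in a 30 mm aluminium ring. Origin at the centre of its underside on the dryer's deck, z up, x and y along the dryer's x and y. Frame or ring 8 mm high; the cap stands 10 mm above it when up and still 4 mm above it when fully down.
- stop_key_top (a point): Centre of the upper face of the cap of the small round key (stop), to be left alone; it moves with the cap, 18 mm above the deck (88 mm above the counter) when up. z up.
- stop_key (a joint): Travel of the small round key (stop), to be left alone in m: 0 is up, 0.006 is fully down (straight down). Sprung: 1.2 N to begin, 4 N when fully down.
- glass: Small clear glass, 52 mm across the rim, 60 mm high, loose, standing on the deck at its +y end (dryer y 130 to 155 mm), at least 95 mm from the centre of the nearest key. Origin at the centre of its underside.
- bowl: White bowl lying upside down on the rack, loose, 120 mm across, 58 mm high. Origin at the centre of the rim's plane, where it rests on the rack.
- cup: White cup with thin blue stripes, upside down on the rack, loose, 78 mm across, 70 mm high. Origin at the centre of the rim's plane, where it rests on the rack.
- turner: Kitchen turner with a dark wooden handle, 280 mm long, loose, lying flat on the counter beside the dryer's +y end (dryer y about 280 to 310 mm), roughly along dryer x. Origin on its underside near its middle.

How it is judged:
By the outcome, as a careful person would: the job done as asked, in the order asked, and still so for the second after the job is handed in, with the robot touching nothing.
It also fails if it takes over 32 s, if anything falls off the work surface, if the arm or the gripper's body presses on something with over 40 N, if the wrist force passes 120 N, or if a joint passes its speed limit or range.

## Working session

There is one attempt and no reset: what is moved stays moved. The work goes in short steps, Python scripts to look and compute and a tool call to move; the robot and the scene stay as the last step left them, time stands still between calls to the robot, and variables do not carry over. Pictures are saved under pics/ and viewed, at most 10 in all, crops included, and the job is handed in when it is done.

Besides the shell and the picture viewer there is one more tool, called after "Request:" as name([rows], argument=value, ...), one row to a line, values as JSON. apply_moves: Moves the arm, as the interface text tells. Its arguments: {"type":"object","properties":{"commands":{"type":"array"},"newtons":{"type":"number"}},"required":["commands"]}

```bash
mkdir -p pics; cat > h.py <<'E'
import numpy as np, cv2
from cell import manip
def ray(name,u,v):
    c=manip.camera_params(name);K=np.array([[c['fx'],0,c['cx']],[0,c['fy'],c['cy']],[0,0,1.]])
    p=cv2.undistortPoints(np.array([[[u,v]]],float),K,np.array([c['k1'],0,0,0,0.]))[0,0]
    R=np.array(c['R']);t=np.array(c['t']);return -R.T@t, R.T@np.array([p[0],p[1],1])
def onz(name,u,v,z):
    o,d=ray(name,u,v);return o+d*(z-o[2])/d[2]
E
python3 - <<'E'
from h import *
for n in('scene','top'):
    p,d=manip.snapshot(n);cv2.imwrite(f'pics/{n}0.png',p);np.save(f'{n}0.npy',d)
    c=manip.camera_params(n);print(n,c['fx'],c['k1'],-np.array(c['R']).T@np.array(c['t']))
s=manip.state();print(s['clock'],s['tcp_rot'],s['width'])
E
```

```text
scene 417.00882346309743 -0.0603193042409665 [ 0.85109123 -0.23269497  0.72974349]
top 502.61099538126865 -0.1431842743835803 [0.55448192 0.09859959 0.97291956]
0.1 [[ 8.97024298e-01  4.41980938e-01 -5.09941526e-04]
 [ 4.41981232e-01 -8.97023647e-01  1.08091171e-03]
 [ 2.03127665e-05 -1.19498866e-03 -9.99999286e-01]] 0.09166936779986802
```

View pics/top0.png

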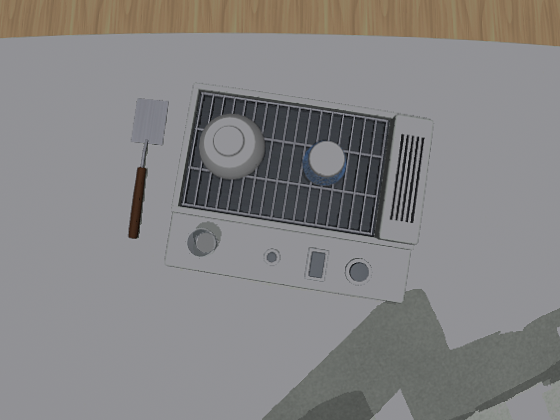

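View pics/scene0.png

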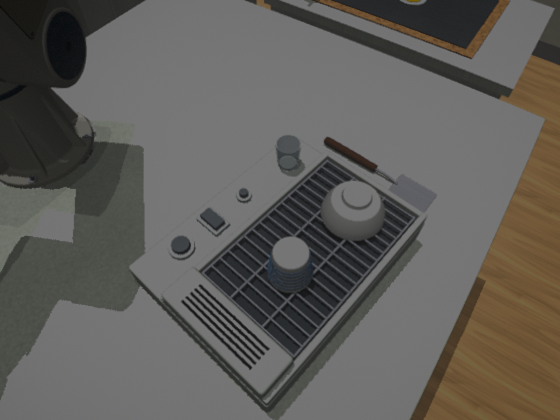

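The top view shows stop at about (272,257), the bar key at (317,265), start at (359,271) and the glass at (203,241). In the scene view the keys are at (244,193), (212,219) and (180,245). Next I measure the cap centres in both views.

```bash
python3 - <<'E'
from h import *
S={'top':dict(power=(317,265),start=(359,271),stop=(272,257)),'scene':dict(power=(212,218),start=(180,244),stop=(244,193))}
P={}
for n in S:
    g=cv2.cvtColor(cv2.imread(f'pics/{n}0.png'),cv2.COLOR_BGR2GRAY);D=np.load(f'{n}0.npy')
    for k,(u,v) in S[n].items():
        r=6 if k=='stop' else 14
        q=g[v-r:v+r+1,u-r:u+r+1]
        th,m=cv2.threshold(q,0,255,cv2.THRESH_BINARY_INV+cv2.THRESH_OTSU)
        N,L,st,ce=cv2.connectedComponentsWithStats(m,connectivity=4);i=L[r,r]
        c=ce[i]+[u-r,v-r];x=onz(n,*c,.088);P[n,k]=x
        o,d=ray(n,*c);print(n,k,c.round(1),th,st[i],x.round(4),'depth z',(o+d*D[v,u])[2].round(4))
for n in S:
    a=P[n,'stop']-P[n,'start'];print(n,np.linalg.norm(a),np.degrees(np.arctan2(a[1],a[0])))
E
```

```text
top power [316.2 264.1] 119.0 [  5   0  18  27 371] [0.5146 0.0434 0.088 ] depth z 0.086
top start [358.6 271.4] 119.0 [  4   5  20  20 315] [ 0.5033 -0.0312  0.088 ] depth z 0.0873
top stop [271.4 256.7] 117.0 [ 1  1 10 11 83] [0.5257 0.1223 0.088 ] depth z 0.087
scene power [212.3 219. ] 89.0 [  2   4  26  23 330] [0.5172 0.0391 0.088 ] depth z 0.0871
scene start [180.5 244.9] 89.0 [  5   6  20  19 300] [ 0.5057 -0.035   0.088 ] depth z 0.0889
scene stop [243.4 193. ] 87.0 [ 1  1 10 11 82] [0.5281 0.1187 0.088 ] depth z 0.0874
top 0.15511973570973078 81.70069672004317
scene 0.1553601438261087 81.72375398106344
```

Request:
apply_moves([
  {"x": 1, "y": -0.9, "hand": 0},
  {"x": 1, "y": -0.9, "hand": 0},
  {"x": 1, "y": -0.9, "hand": 0},
  {"x": 1, "y": -0.9, "hand": 0},
], newtons=5)

```text
$.commands[0]: bad value
```

Request:
apply_moves([
  {"x": 1, "y": -0.9, "hand": 0},
  {"x": 1, "y": -0.9, "hand": 0},
  {"x": 1, "y": -0.9, "hand": 0},
  {"x": 1, "y": -0.9, "hand": 0},
])

```text
$.commands[0]: bad value
```

Request:
apply_moves([
  {"x": 1, "y": -0.9, "hand": 0},
  {"x": 1, "y": -0.9, "hand": 0},
  {"x": 1, "y": -0.9, "hand": 0},
  {"x": 1, "y": -0.9, "hand": 0},
])

```text
$.commands[0]: bad value
```

Request:
apply_moves([
  {"x": 0.2, "y": -0.2, "wz": -0.154, "hand": 0},
  {"x": 0.2, "y": -0.2, "wz": -0.154, "hand": 0},
  {"x": 0.2, "y": -0.2, "wz": -0.154, "hand": 0},
  {"x": 0.2, "y": -0.2, "wz": -0.154, "hand": 0},
  {"x": 0.2, "y": -0.2, "wz": -0.154, "hand": 0},
  {"x": 0.2, "y": -0.2, "wz": -0.154, "hand": 0},
  {"x": 0.2, "y": -0.2, "wz": -0.154, "hand": 0},
  {"x": 0.2, "y": -0.2, "wz": -0.154, "hand": 0},
])

```text
$.commands[0]: bad value
```

Request:
apply_moves([
  {"x": 1, "y": -0.9, "z": 0, "wx": 0, "wy": 0, "wz": 0, "hand": 0},
  {"x": 1, "y": -0.9, "z": 0, "wx": 0, "wy": 0, "wz": 0, "hand": 0},
  {"x": 1, "y": -0.9, "z": 0, "wx": 0, "wy": 0, "wz": 0, "hand": 0},
  {"x": 1, "y": -0.9, "z": 0, "wx": 0, "wy": 0, "wz": 0, "hand": 0},
], newtons=5)

```text
clock: 0.6
position: [0.3516, -0.3702, 0.2334]
tcp_rot: [[0.896, 0.444, -0.001], [0.444, -0.896, 0.001], [0.0, -0.001, -1.0]]
contact_force: [0.5, -1.0, 0.5]
width: 0.0536
finger_force: 0.0
```

Request:
apply_moves([
  {"x": 1, "y": -0.9, "z": 0, "wx": 0, "wy": 0, "wz": 0, "hand": 0},
  {"x": 1, "y": -0.9, "z": 0, "wx": 0, "wy": 0, "wz": 0, "hand": 0},
  {"x": 1, "y": -0.9, "z": 0, "wx": 0, "wy": 0, "wz": 0, "hand": 0},
  {"x": 1, "y": -0.9, "z": 0, "wx": 0, "wy": 0, "wz": 0, "hand": 0},
])

```text
clock: 1.1
position: [0.4269, -0.1837, 0.2336]
tcp_rot: [[0.896, 0.445, 0.0], [0.445, -0.896, 0.0], [0.0, -0.0, -1.0]]
contact_force: [0.9, 0.1, 0.9]
width: 0.0143
finger_force: 0.0
```

Request:
apply_moves([
  {"x": 1, "y": -0.9, "z": 0, "wx": 0, "wy": 0, "wz": 0, "hand": 0},
  {"x": 1, "y": -0.9, "z": 0, "wx": 0, "wy": 0, "wz": 0, "hand": 0},
  {"x": 1, "y": -0.9, "z": 0, "wx": 0, "wy": 0, "wz": 0, "hand": 0},
  {"x": 1, "y": -0.9, "z": 0, "wx": 0, "wy": 0, "wz": 0, "hand": 0},
])

```text
clock: 1.6
position: [0.5023, 0.0032, 0.2335]
tcp_rot: [[0.896, 0.444, 0.0], [0.444, -0.896, -0.0], [0.0, 0.0, -1.0]]
contact_force: [0.2, 0.3, -0.2]
width: 0.0003
finger_force: 0.0
```

Request:
apply_moves([
  {"x": 0.2, "y": -0.2, "z": 0, "wx": 0, "wy": 0, "wz": -0.154, "hand": 0},
  {"x": 0.2, "y": -0.2, "z": 0, "wx": 0, "wy": 0, "wz": -0.154, "hand": 0},
  {"x": 0.2, "y": -0.2, "z": 0, "wx": 0, "wy": 0, "wz": -0.154, "hand": 0},
  {"x": 0.2, "y": -0.2, "z": 0, "wx": 0, "wy": 0, "wz": -0.154, "hand": 0},
  {"x": 0.2, "y": -0.2, "z": 0, "wx": 0, "wy": 0, "wz": -0.154, "hand": 0},
  {"x": 0.2, "y": -0.2, "z": 0, "wx": 0, "wy": 0, "wz": -0.154, "hand": 0},
  {"x": 0.2, "y": -0.2, "z": 0, "wx": 0, "wy": 0, "wz": -0.154, "hand": 0},
  {"x": 0.2, "y": -0.2, "z": 0, "wx": 0, "wy": 0, "wz": -0.154, "hand": 0},
])

```text
clock: 2.6
position: [0.5146, 0.0413, 0.2336]
tcp_rot: [[0.148, 0.989, -0.0], [0.989, -0.148, -0.0], [-0.0, -0.0, -1.0]]
contact_force: [0.0, 0.0, -0.2]
width: 0.0004
finger_force: 0.0
```

Request:
apply_moves([
  {"x": 0, "y": 0.01, "z": 0.4, "wx": 0, "wy": 0, "wz": 0, "hand": 0},
  {"x": 0, "y": 0.01, "z": 0.7, "wx": 0, "wy": 0, "wz": 0, "hand": 0},
  {"x": 0, "y": 0.01, "z": 0.75, "wx": 0, "wy": 0, "wz": 0, "hand": 0},
  {"x": 0, "y": 0.01, "z": 0.75, "wx": 0, "wy": 0, "wz": 0, "hand": 0},
  {"x": 0, "y": 0.01, "z": 0.75, "wx": 0, "wy": 0, "wz": 0, "hand": 0},
])

```text
clock: 3.22
position: [0.5174, 0.0416, 0.1229]
tcp_rot: [[0.145, 0.989, 0.003], [0.989, -0.145, 0.0], [0.001, 0.003, -1.0]]
contact_force: [-0.2, -0.6, 0.7]
width: 0.0004
finger_force: 0.0
```

```bash
python3 - <<'E'
from h import *
a=[]
for n,(u,v) in dict(scene=(212,215),top=(317,265)).items():
    p,d=manip.snapshot(n);a.append(cv2.resize(p[max(v-75,0):v+75,u-75:u+75],(400,400)))
cv2.imwrite('pics/near.png',np.hstack(a));s=manip.state();print(s['position'],s['contact_force'])
E
```

```text
[0.51717009 0.04159334 0.12269811] [-0.21761712  0.12104364  0.151165  ]
```

View pics/near.png

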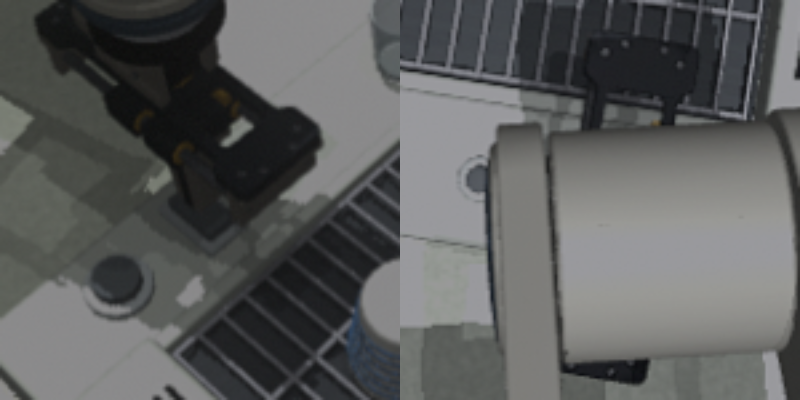

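The left half shows the fingertips directly over the bar key at about (200,215), and start is clear at (115,280). I'll descend in small steps and watch the force.

Request:
apply_moves([
  {"x": 0, "y": 0, "z": 0.03, "wx": 0, "wy": 0, "wz": 0, "hand": 0},
  {"x": 0, "y": 0, "z": 0.06, "wx": 0, "wy": 0, "wz": 0, "hand": 0},
  {"x": 0, "y": 0, "z": 0.09, "wx": 0, "wy": 0, "wz": 0, "hand": 0},
  {"x": 0, "y": 0, "z": 0.1, "wx": 0, "wy": 0, "wz": 0, "hand": 0},
  {"x": 0, "y": 0, "z": 0.1, "wx": 0, "wy": 0, "wz": 0, "hand": 0},
])

```text
clock: 3.95
position: [0.5159, 0.0415, 0.1059]
tcp_rot: [[0.145, 0.989, -0.0], [0.989, -0.145, -0.0], [-0.0, -0.0, -1.0]]
contact_force: [0.1, 0.6, 0.5]
width: 0.0005
finger_force: 0.0
```

Request:
apply_moves([
  {"x": 0, "y": 0, "z": 0.01, "wx": 0, "wy": 0, "wz": 0, "hand": 0},
  {"x": 0, "y": 0, "z": 0.02, "wx": 0, "wy": 0, "wz": 0, "hand": 0},
  {"x": 0, "y": 0, "z": 0.02, "wx": 0, "wy": 0, "wz": 0, "hand": 0},
])

```text
clock: 4.32
position: [0.516, 0.0415, 0.103]
tcp_rot: [[0.145, 0.989, 0.0], [0.989, -0.145, 0.0], [0.0, 0.0, -1.0]]
contact_force: [-0.7, -0.0, 0.3]
width: 0.0004
finger_force: 0.0
```

Request:
apply_moves([
  {"x": 0, "y": 0, "z": 0.005, "wx": 0, "wy": 0, "wz": 0, "hand": 0},
  {"x": 0, "y": 0, "z": 0.01, "wx": 0, "wy": 0, "wz": 0, "hand": 0},
])

```text
clock: 4.58
position: [0.516, 0.0415, 0.1016]
tcp_rot: [[0.145, 0.989, 0.0], [0.989, -0.145, -0.0], [-0.0, 0.0, -1.0]]
contact_force: [-1.5, -0.3, 2.2]
width: 0.0005
finger_force: 1.2
```

Request:
apply_moves([
  {"x": 0, "y": 0, "z": 0.003, "wx": 0, "wy": 0, "wz": 0, "hand": 0},
  {"x": 0, "y": 0, "z": 0.006, "wx": 0, "wy": 0, "wz": 0, "hand": 0},
])

```text
clock: 4.82
position: [0.5161, 0.0415, 0.1012]
tcp_rot: [[0.145, 0.989, 0.0], [0.989, -0.145, 0.0], [0.0, 0.0, -1.0]]
contact_force: [-4.3, -0.7, 13.4]
width: 0.0006
finger_force: 6.5
```

It hit the stop at 0.101, where full travel is expected, so I back off.

Request:
apply_moves([
  {"x": 0, "y": 0, "z": -0.02, "wx": 0, "wy": 0, "wz": 0, "hand": 0},
  {"x": 0, "y": 0, "z": -0.3, "wx": 0, "wy": 0, "wz": 0, "hand": 0},
  {"x": -0.5, "y": -0.005, "z": -0.3, "wx": 0, "wy": 0, "wz": 0, "hand": 0},
  {"x": -0.5, "y": -0.005, "z": -0.3, "wx": 0, "wy": 0, "wz": 0, "hand": 0},
  {"x": -0.5, "y": -0.005, "z": -0.3, "wx": 0, "wy": 0, "wz": 0, "hand": 0},
  {"x": -0.5, "y": -0.005, "z": -0.3, "wx": 0, "wy": 0, "wz": 0, "hand": 0},
])

```text
clock: 5.58
position: [0.5045, -0.0319, 0.1454]
tcp_rot: [[0.145, 0.989, -0.0], [0.989, -0.145, 0.0], [0.0, -0.0, -1.0]]
contact_force: [-0.3, 0.3, -0.4]
width: 0.0007
finger_force: 0.0
```

```bash
python3 - <<'E'
from h import *
p,d=manip.snapshot('scene');q=cv2.imread('pics/scene0.png')
f=lambda p:cv2.resize(p[150:280,140:270],(390,390),interpolation=cv2.INTER_CUBIC)
cv2.imwrite('pics/after.png',np.hstack([f(q),f(p)]));s=manip.state();print(s['position'],s['contact_force'])
D=np.load('scene0.npy')
for u,v in((212,219),(214,220),(210,218),(208,217),(216,222)):
    o,r=ray('scene',u,v);print((o+r*D[v,u])[2].round(4),(o+r*d[v,u])[2].round(4))
E
```

```text
[ 0.50449134 -0.03173262  0.14540977] [-0.11041216  0.2337922  -0.52408553]
0.0898 0.2486
0.0873 0.239
0.0896 0.2525
0.0887 0.2591
0.0886 0.2212
```

View pics/after.png

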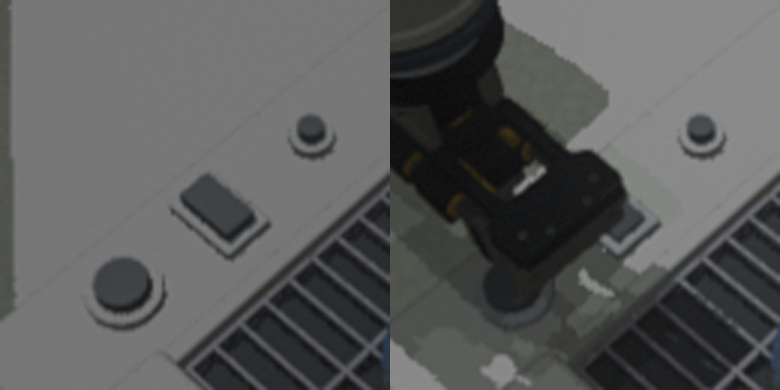

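The hand covers the bar key (right half, about (625,220)), so I pull back to check it before pressing start.

Request:
apply_moves([
  {"x": -0.3, "y": -1, "z": -0.3, "wx": 0, "wy": 0, "wz": 0, "hand": 0},
  {"x": -0.3, "y": -1, "z": -0.3, "wx": 0, "wy": 0, "wz": 0, "hand": 0},
  {"x": -0.3, "y": -1, "z": -0.3, "wx": 0, "wy": 0, "wz": 0, "hand": 0},
  {"x": -0.3, "y": -1, "z": -0.3, "wx": 0, "wy": 0, "wz": 0, "hand": 0},
  {"x": -0.3, "y": -1, "z": -0.3, "wx": 0, "wy": 0, "wz": 0, "hand": 0},
])

```text
clock: 6.25
position: [0.3507, -0.0551, 0.1909]
tcp_rot: [[0.144, 0.99, 0.002], [0.99, -0.144, -0.0], [0.0, 0.001, -1.0]]
contact_force: [-0.1, -0.2, 0.2]
width: 0.0007
finger_force: 0.0
```

```bash
python3 - <<'E'
from h import *
p,d=manip.snapshot('scene');q=cv2.imread('pics/scene0.png')
f=lambda p:cv2.resize(p[150:280,140:270],(390,390),interpolation=cv2.INTER_CUBIC)
cv2.imwrite('pics/after2.png',np.hstack([f(q),f(p)]))
D=np.load('scene0.npy')
def zmean(D,u,v):
    return np.median([(lambda o,r:(o+r*D[j,i])[2])(*ray('scene',i,j)) for i in range(u-4,u+5) for j in range(v-3,v+4)])
for n,(u,v) in dict(power=(212,219),power_lo=(211,221),start=(180,244),deck=(226,208)).items(): print(n,zmean(D,u,v).round(4),zmean(d,u,v).round(4))
E
```

```text
power 0.0887 0.0829
power_lo 0.0886 0.0826
start 0.089 0.0887
deck 0.0711 0.0707
```

View pics/after2.png

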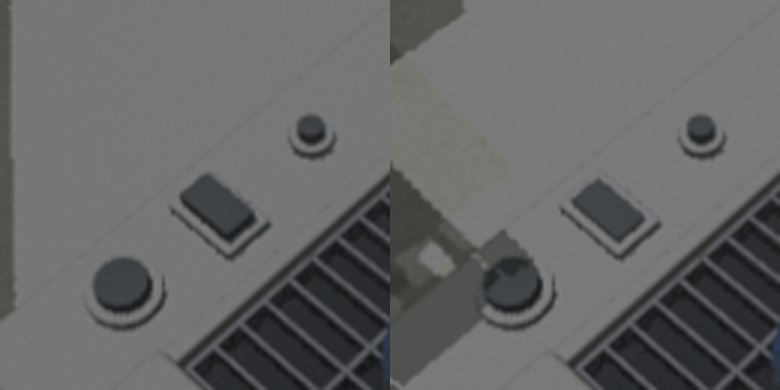

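The bar key in the right half, at about (608,212), is now low in its frame: 5.9 mm lower by depth, so fully down. Start is still up. I'll go back over start and press it.

Request:
apply_moves([
  {"x": 0.3, "y": 1, "z": 0, "wx": 0, "wy": 0, "wz": 0, "hand": 0},
  {"x": 0.3, "y": 1, "z": 0, "wx": 0, "wy": 0, "wz": 0, "hand": 0},
  {"x": 0.3, "y": 1, "z": 0.3, "wx": 0, "wy": 0, "wz": 0, "hand": 0},
  {"x": 0.3, "y": 1, "z": 0.4, "wx": 0, "wy": 0, "wz": 0, "hand": 0},
  {"x": 0.3, "y": 1, "z": 0.5, "wx": 0, "wy": 0, "wz": 0, "hand": 0},
  {"x": 0.3, "y": 1, "z": 0.5, "wx": 0, "wy": 0, "wz": 0, "hand": 0},
  {"x": 0.3, "y": 1, "z": 0.5, "wx": 0, "wy": 0, "wz": 0, "hand": 0},
])

```text
clock: 7.18
position: [0.5045, -0.0328, 0.1166]
tcp_rot: [[0.145, 0.989, 0.001], [0.989, -0.145, -0.0], [0.0, 0.001, -1.0]]
contact_force: [-0.6, -0.3, -0.4]
width: 0.0001
finger_force: 0.0
```

Request:
apply_moves([
  {"x": 0, "y": 0, "z": 0.04, "wx": 0, "wy": 0, "wz": 0, "hand": 0},
  {"x": 0, "y": 0, "z": 0.07, "wx": 0, "wy": 0, "wz": 0, "hand": 0},
  {"x": 0, "y": 0, "z": 0.085, "wx": 0, "wy": 0, "wz": 0, "hand": 0},
  {"x": 0, "y": 0, "z": 0.09, "wx": 0, "wy": 0, "wz": 0, "hand": 0},
  {"x": 0, "y": 0, "z": 0.09, "wx": 0, "wy": 0, "wz": 0, "hand": 0},
])

```text
clock: 7.8
position: [0.5047, -0.0327, 0.1024]
tcp_rot: [[0.145, 0.989, 0.001], [0.989, -0.145, -0.0], [-0.0, 0.001, -1.0]]
contact_force: [0.4, -1.6, 2.8]
width: 0.0006
finger_force: 1.7
```

Request:
apply_moves([
  {"x": 0, "y": 0, "z": 0.004, "wx": 0, "wy": 0, "wz": 0, "hand": 0},
  {"x": 0, "y": 0, "z": 0.007, "wx": 0, "wy": 0, "wz": 0, "hand": 0},
])

```text
clock: 8.05
position: [0.5047, -0.0327, 0.1013]
tcp_rot: [[0.145, 0.989, 0.001], [0.989, -0.145, -0.0], [-0.0, 0.001, -1.0]]
contact_force: [-0.1, -2.4, 8.6]
width: 0.0004
finger_force: 4.0
```

The force jumped well above the spring's 4 N, so start is fully down. Now I release and withdraw.

Request:
apply_moves([
  {"x": 0, "y": 0, "z": -0.03, "wx": 0, "wy": 0, "wz": 0, "hand": 0},
  {"x": 0, "y": 0, "z": -0.4, "wx": 0, "wy": 0, "wz": 0, "hand": 0},
  {"x": -0.2, "y": -1, "z": -0.8, "wx": 0, "wy": 0, "wz": 0, "hand": 0},
  {"x": -0.2, "y": -1, "z": -0.8, "wx": 0, "wy": 0, "wz": 0, "hand": 0},
  {"x": -0.2, "y": -1, "z": -0.8, "wx": 0, "wy": 0, "wz": 0, "hand": 0},
  {"x": -0.2, "y": -1, "z": -0.8, "wx": 0, "wy": 0, "wz": 0, "hand": 0},
  {"x": -0.2, "y": -1, "z": -0.8, "wx": 0, "wy": 0, "wz": 0, "hand": 0},
  {"x": -0.2, "y": -1, "z": -0.8, "wx": 0, "wy": 0, "wz": 0, "hand": 0},
])

```text
clock: 9.05
position: [0.3523, -0.0405, 0.2207]
tcp_rot: [[0.145, 0.989, -0.001], [0.989, -0.145, 0.0], [0.0, -0.001, -1.0]]
contact_force: [-0.3, 0.6, 0.3]
width: 0.0005
finger_force: 0.0
```

```bash
python3 - <<'E'
from h import *
p,d=manip.snapshot('scene');cv2.imwrite('pics/end.png',p)
def zmean(D,u,v):
    return np.median([(lambda o,r:(o+r*D[j,i])[2])(*ray('scene',i,j)) for i in range(u-4,u+5) for j in range(v-3,v+4)])
for n,(u,v) in dict(power=(212,219),power_lo=(211,221),start=(180,244),stop=(244,193)).items(): print(n,zmean(d,u,v).round(4))
E
```

```text
power 0.0826
power_lo 0.0827
start 0.0889
stop 0.0877
```

View pics/end.png

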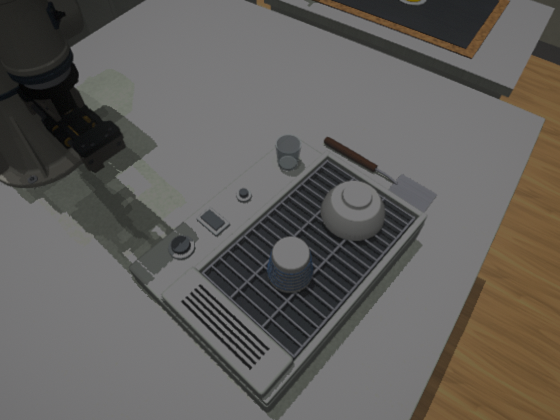

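The bar key (212,219) is down, start (180,245) is back up, everything else is where it was, and the hand is clear.

```bash
python3 -c "
from cell import manip
print(manip.sign_off())"
```

```text
the job is handed in; nothing more can be done
None
```

The dryer is on and the job is handed in: bar key fully down (it peaked at 13.4 N, above the suggested 4 to 8 N), start pressed to its stop at 8.6 N and back up, nothing else moved, and the hand clear at about 9 s.

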